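Load the supply board into the spring-pin test jig and flip its toggle clamp shut

ROBOT

A 6-joint arm with a two-finger parallel gripper is mounted at the origin on a cart in front of the work surface, level with it; the furniture and walls round the work are solid. World frame = base frame: x ahead of the robot, y to its left, z up, the work surface at z = 0. Lengths are in m, angles in degrees, forces in N, time in s.
With the tool pointing down it reaches from about 0.4 to 0.925 m from the base axis. Payload 3.4 kg.
Tool frame: the origin (TCP) lies at the very end of the fingers, on their centre line; the grasp point (between the pads) lies 19 mm behind it; z points along the fingers, y is the direction in which the jaws open and shut (so a half turn about z gives the same grasp; the last joint's range is limited). The gripper opens to 85 mm and grips with 20 to 120 N. Pads are 22 mm wide; open, the fingers measure 114 mm over their backs; the gripper's body (76 mm by 85 mm) begins 54 mm behind the grasp point. The pads swing forward as they close: fully open they stand 13 mm farther back than shut.
Start: joints at [-72.68, 17.578, 86.31, -0, 76.112, -4.211], TCP at [0.211, -0.535, 0.231] pointing down, gripper open.
Joint ranges: [-179.03, 179.03], [-60, 130.46], [8.19, 133.38], [-81.62, 261.62], [5.75, 156.47], [-153.77, 153.77]. Speed limits (degrees/s): [147.25, 147.25, 180, 180, 180, 180].

INTERFACE

Orientations are given as [roll, pitch, yaw] about the fixed x, y, z axes, in that order (R = Rz(yaw) Ry(pitch) Rx(roll)).
In Python, from plant import sensors, eyes, workorder gives the robot as it stands.
- The arm moves only by the tool step_arm, never from a script. Its argument "rows" is one flat list of numbers, 5 for each row, row after row: the gripper command: -1 is fully open, 1 is shut, values between are in proportion, then the shift along the tool's x, y, z in units of 4 cm (1.0 is 4 cm), then the turn about the tool's z in units of 1.5 rad (1.0 is 1.5 rad). In form: [hand, dx, dy, dz, roll, hand, dx, dy, dz, roll, ...]. A call has 1 to 10 rows; each row shifts and turns the commanded pose from where the row before left it, along the tool's axes as they then stand; what a row does not reach is not made up. A row lasts 1/12 s, in which the tool goes at most 41.7 mm and 7.16 degrees, less where a joint would pass 70% of its speed; a pose out of reach is approached as far as the arm can. A call with a number of a shift or a turn outside -1 to 1 is refused whole. A call with a gripper value outside its range is refused whole. The fingers move at their own pace and stop on an object; "force" is the grip in N (left out, the last holds). Time passes only in rows, so rows that do not move let the fingers close. It gives the time, the measured TCP pose, the force and the opening at its end, in the units of the state.
- sensors.get_state(): the state, without advancing time (a new reading comes with each control period).
- eyes.capture(name): name is "side" or "top"; returns a dict with "frame" (384x512x3 uint8, red, green, blue), "intrinsics" (3x3 intrinsics, pixels), "distortion" ([k1, k2, p1, p2, k3] as OpenCV has them; the pictures are not rectified), "extrinsics" (4x4, takes a point from camera to world coordinates). Camera axes: x right, y down, z forward; pixel columns grow to the right and rows downward; lengths in m; the calibration is good to about 2 mm. A picture is of the moment at which its call begins. There is no depth.
- workorder.close_job(): hands the job in, once; it reports no verdict.
The state is a dict: "time_s": time; "qpos": joint angles; "dq": joint speeds; "joint_torque": joint torques, N m; "ee_pos": TCP position; "tool_rot": TCP orientation; "force": force on the tool from outside, world axes, zero at the start; "moment": the same for the moment, N m; "opening": finger opening in m.
Only numpy, scipy, OpenCV 4.12 (cv2) and the standard library are available. Lean on these libraries where they do the work, as an engineer would, in place of code of your own. Each camera call takes 0.05 s, during which the arm holds its last target.

TASK

Put the small supply board into the nest of the test jig so that it lies flat on the sprung pins between the four corner guides, with its finned black heatsink on the far side, under where the clamp's rubber foot comes down. Then close the toggle clamp with a fingertip: push its handle up and over towards the board, past dead centre, until it is fully home against its stop and stays there, and take the hand away. Go gently: once the handle is home do not lean on it, the jig is only plywood; leave the meter, the capacitor and the side cutters where they are.

Things in the scene. Friction and masses are not known exactly. Their poses are not given: they have to be found in the camera images.
- jig: Test jig, fixed to the worktop: plywood base 116 x 270 mm, top 18 mm above the worktop; origin under its centre. Nest at its -y end, steel toggle clamp on an aluminium block at its +y end. While the clamp is open its bar stands at jig y = 15 (+-14) mm, 185 mm high, its rubber foot reaching towards the nest to jig y = -12 (+-14) mm. Push the jig, clamp or handle with 18 N at most.
- nest (a point): Middle of the nest at the tips of the sprung pins, 30 mm above the worktop; axes as the jig's. The pins (field 44 x 76 mm) give way 6 mm at most: 2 N to start, 4 N per mm more. Four L-shaped corner guides rise 6 mm above the tips, their flared lips 12 mm; 1.5 mm play each side. The board lies with its axes along these; its heatsink is then centred at nest (14, -3, 33) mm.
- pivot_mid (a point): Where the handle's pivot is if the clamp sits at the middle of its bolt slots: 80 mm above the worktop, axes as the jig's. The clamp may really sit up to 14 mm either way along jig y, which is NOT measured here: find the handle by feel or by eye. Handle and bar swing in the vertical plane through this point along jig y.
- supply_board: The loose supply board, 0.10 to 0.17 kg: circuit board 54 (x) x 86 (y) x 5 mm, its middle 1 mm to -y of the origin; origin on its underside. A battery holder 30 mm wide, 23 mm high, stands on its -x half, a finned black heatsink (see heatsink) along its +x edge.
- heatsink (a point): Centre of the upper part of the finned black heatsink on the supply board, at board (14, -3, 33) mm; axes as the board's. It is 24 mm wide in x, 50 mm long in y, 10 mm high (28 to 38 mm above the underside). Grip it across x from above, fingertips 25 mm above the underside or higher, clear of the battery holder.
- clamp_handle (a joint): Handle angle, rad. 0 = wide open, leaning 0.73 back from upright towards jig +y; starts at 0; grows as it swings up and over towards the nest (jig -y). 1.25 = dead centre, 1.285 = stop (0.555 past upright). In the last 0.2 before dead centre it springs back if let go; past it it snaps home and stays.
- handle_zero (a point): Middle of the handle's rounded end, wide open, if the clamp sits mid-slot (really up to 14 mm off along jig y); fixed to the jig. Round black grip 15 mm thick, this point 106 mm from the pivot. Push square to the handle, round its arc (a dead level push may bind at first; touch it slowly). It takes 2 to 3 N at first, up to about 5 N in the last 0.2 rad before dead centre, where the foot presses on the board.
- meter: Yellow and black hand-held multimeter, 146 x 76 x 45 mm, lying behind the jig; origin under its centre. Leave it.
- capacitor: Dark blue electrolytic capacitor standing on end, 22 mm thick, 34 mm high; origin under its centre. Leave it.
- side_cutters: Side cutters with red sleeves, 138 x 44 x 11 mm, lying behind and to the left of the jig; origin under the centre. Leave them.

How it is judged:
By the outcome, as a careful person would: the job done as asked, in the order asked, and still so for the second after the job is handed in, with the robot touching nothing.
It also fails if it takes over 64 s, if anything falls off the work surface, if the arm or the gripper's body presses on something with over 40 N, if the wrist force passes 120 N, or if a joint passes its speed limit or range.

## Working session

There is one attempt and no reset: what is moved stays moved. The work goes in short steps, Python scripts to look and compute and a tool call to move; the robot and the scene stay as the last step left them, time stands still between calls to the robot, and variables do not carry over. Pictures are saved under pics/ and viewed, and the job is handed in when it is done.

Besides the shell and the picture viewer there is one more tool, called after ">>>" by a JSON object that holds its "name" and its "arguments". step_arm: Moves the arm, as the interface text tells. Its arguments: {"type":"object","properties":{"rows":{"type":"array","items":{"type":"number"}},"force":{"type":"number"}},"required":["rows"]}

```bash
ls; mkdir -p pics; python3 - <<'E'
from plant import sensors, eyes
import cv2
print(sensors.get_state())
for n in("side","top"):
    c=eyes.capture(n); cv2.imwrite(f"pics/{n}0.png",cv2.cvtColor(c["frame"],cv2.COLOR_RGB2BGR))
    print(c["intrinsics"],c["distortion"],c["extrinsics"])
E
```

```text
pics
{'time_s': 0.0, 'qpos': array([-7.26795786e+01,  1.76203444e+01,  8.63848712e+01,  1.16472696e-03,
        7.61103153e+01, -4.21067424e+00]), 'dq': array([ 8.60870310e-02,  1.16051308e-01,  5.73750313e-02, -1.13994395e-04,
       -3.88604376e-02, -5.64067075e-02]), 'joint_torque': array([ 3.66822991e-03, -4.57539940e+01, -2.51918077e+01,  1.67519524e-04,
        1.32275050e-02,  9.54187556e-07]), 'ee_pos': array([ 0.21080708, -0.53420411,  0.23039373]), 'tool_rot': array([-1.79884864e+02, -9.60979440e-03,  2.15308052e+01]), 'force': array([ 1.14868324,  0.60288265, -0.54802729]), 'moment': array([-6.21305275e-02, -3.60397156e-05,  5.91250526e-03]), 'opening': 0.08518790479176604}
[[383.21918499   0.         257.66023265]
 [  0.         383.21918499 189.30842145]
 [  0.           0.           1.        ]] [-0.01962096  0.          0.          0.          0.        ] [[-0.99998949  0.00279274  0.00363724  0.53603843]
 [-0.00193615  0.46187501 -0.88694291  0.85360555]
 [-0.00415695 -0.88694063 -0.46186475  0.5567811 ]
 [ 0.          0.          0.          1.        ]]
[[390.8313372    0.         250.00255811]
 [  0.         390.8313372  191.23993677]
 [  0.           0.           1.        ]] [-0.07687405  0.          0.          0.          0.        ] [[-0.00345737 -0.99862493  0.0523096   0.46855994]
 [-0.99997022  0.00381348  0.00670958 -0.02650485]
 [-0.00689984 -0.05228484 -0.99860838  1.26101852]
 [ 0.          0.          0.          1.        ]]
```

View pics/side0.png

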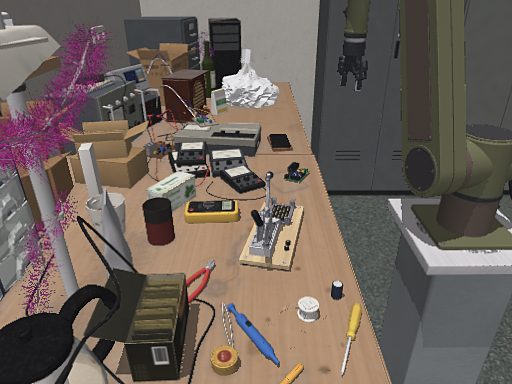

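View pics/top0.png

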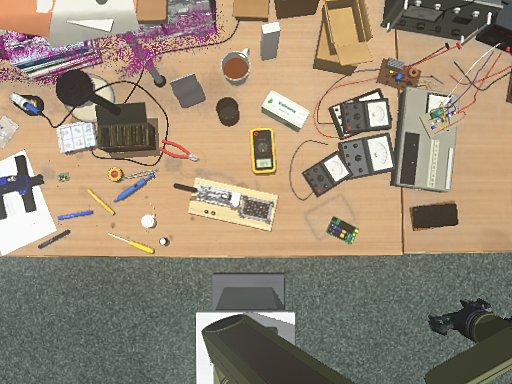

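```bash
python3 - <<'E'
import cv2
t=cv2.imread("pics/top0.png"); s=cv2.imread("pics/side0.png")
cv2.imwrite("pics/t_jig.png",cv2.resize(t[165:240,165:285],None,fx=6.5,fy=6.5,interpolation=cv2.INTER_CUBIC))
cv2.imwrite("pics/t_brd.png",cv2.resize(t[205:255,310:375],None,fx=10,fy=10,interpolation=cv2.INTER_CUBIC))
cv2.imwrite("pics/s_jig.png",cv2.resize(s[155:275,230:320],None,fx=5,fy=5,interpolation=cv2.INTER_CUBIC))
E
```

```text
(no output)
```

View pics/t_jig.png

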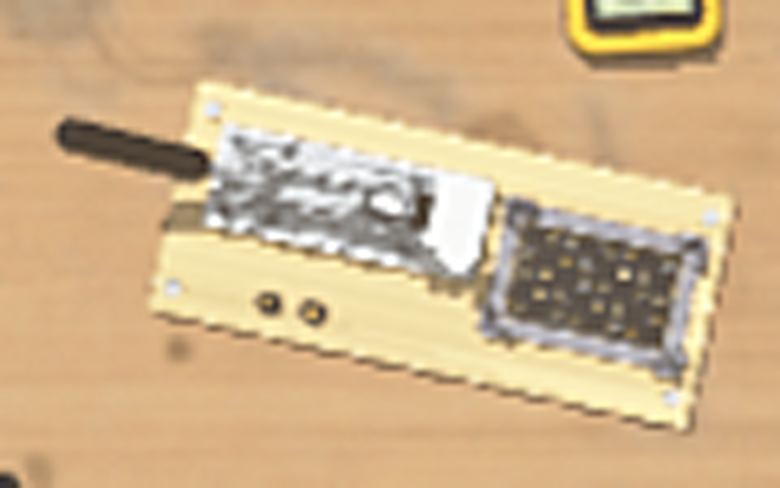

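View pics/t_brd.png

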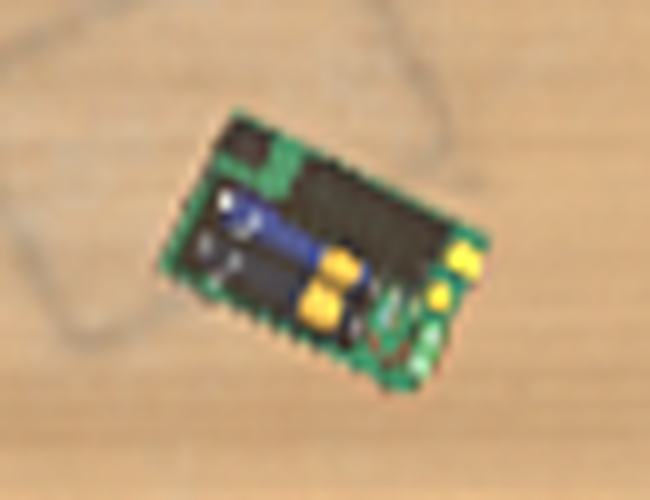

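View pics/s_jig.png

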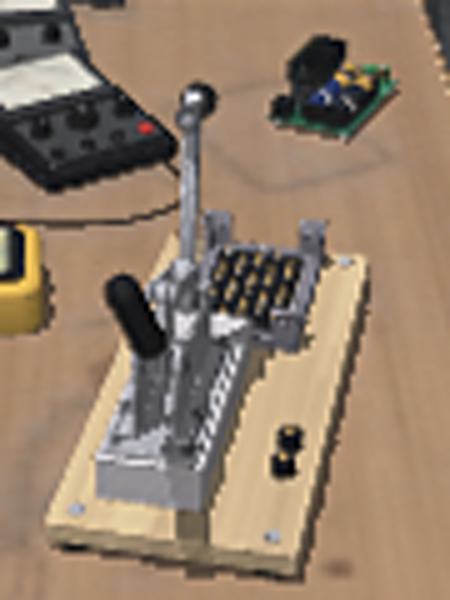

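```bash
cat > h.py <<'E'
import numpy as np, cv2
from plant import sensors, eyes
def cam(n):
    c=eyes.capture(n); return c
def ray(c,px,z):
    p=cv2.undistortPoints(np.array(px,float).reshape(-1,1,2),c["intrinsics"],np.array(c["distortion"]))[:,0]
    E=np.array(c["extrinsics"]); d=np.c_[p,np.ones(len(p))]@E[:3,:3].T; o=E[:3,3]
    return o+d*((z-o[2])/d[:,2])[:,None]
def proj(c,P):
    Ei=np.linalg.inv(c["extrinsics"])
    return cv2.projectPoints(np.array(P,float).reshape(-1,1,3),cv2.Rodrigues(Ei[:3,:3])[0],Ei[:3,3],c["intrinsics"],np.array(c["distortion"]))[0][:,0]
def save(c,f,box=None,s=1):
    im=cv2.cvtColor(c["frame"],cv2.COLOR_RGB2BGR)
    if box: im=im[box[1]:box[3],box[0]:box[2]]
    cv2.imwrite(f,cv2.resize(im,None,fx=s,fy=s,interpolation=cv2.INTER_CUBIC))
def fit(Pm,Pw):
    a,b=np.array(Pm)[:,:2],np.array(Pw)[:,:2]
    ca,cb=a.mean(0),b.mean(0); H=(a-ca).T@(b-cb)
    th=np.arctan2(H[0,1]-H[1,0],H[0,0]+H[1,1])
    R=np.array([[np.cos(th),-np.sin(th)],[np.sin(th),np.cos(th)]])
    t=cb-R@ca; return t,np.degrees(th),(b-(a@R.T+t))*1000
def tf(t,th,p):
    th=np.radians(th); R=np.array([[np.cos(th),-np.sin(th)],[np.sin(th),np.cos(th)]]); return R@np.array(p)[:2]+t
E
python3 - <<'E'
from h import *
c=cam("top"); s=cam("side")
j=(np.array([(199,82),(736,203),(690,431),(150,313)])+.5)/6.5-.5+165
W=ray(c,j,0.018)
m=np.array([(58,135),(58,-135),(-58,-135),(-58,135)])/1000
print("jig",fit(m,W))
b=(np.array([(237,110),(492,240),(413,394),(160,270)])+.5)/10-.5+np.array([310,205])
W=ray(c,b,0.005)
m=np.array([(27,42),(27,-44),(-27,-44),(-27,42)])/1000
print("brd",fit(m,W))
j=(np.array([(48,532),(300,578),(368,258),(170,232)])+.5)/5-.5+np.array([230,155])
W=ray(s,j,0.018)
m=np.array([(58,135),(-58,135),(-58,-135),(58,-135)])/1000
print("jig side",fit(m,W))
E
```

```text
jig (array([0.49288932, 0.03693966]), np.float64(-12.550752910390857), array([[ 0.50459391,  0.93156364],
       [-1.39019802,  0.8400467 ],
       [ 0.63397454, -1.19846071],
       [ 0.25162957, -0.57314964]]))
brd (array([ 0.40930694, -0.312695  ]), np.float64(-26.931113654359965), array([[ 2.66025274,  2.01782308],
       [-0.6464744 , -3.41133126],
       [-1.67238832, -1.61117398],
       [-0.34139001,  3.00468216]]))
jig side (array([0.49668989, 0.04489022]), np.float64(-12.459795156939144), array([[-1.46491246,  2.42288916],
       [ 1.16706699,  9.57800408],
       [ 1.43306947, -3.28720437],
       [-1.135224  , -8.71368887]]))
```

```bash
python3 - <<'E'
from h import *
c=cam("top"); s=cam("side")
T=np.array([0.4929,0.0369]);th=-12.55
def inv(p): 
    a=np.radians(th);R=np.array([[np.cos(a),-np.sin(a)],[np.sin(a),np.cos(a)]]);return (np.asarray(p)[:,:2]-T)@R
n=(np.array([(512,203),(706,243),(682,372),(485,330)])+.5)/6.5-.5+165
for z in(.03,.04): W=ray(c,n,z);print((inv(W)*1000).round(1),(inv(W).mean(0)*1000).round(1))
h=(np.array([(68,130),(200,163)])+.5)/6.5-.5+165
print("handle",(inv(ray(c,h[:1],.159))*1000).round(1),(inv(ray(c,h[1:],.11))*1000).round(1))
hs=(np.array([(118,290),(195,103)])+.5)/5-.5+np.array([230,155])
# intersect side rays with vertical plane through jig x = x0 : print for few z
for z in (.14,.15,.16,.17): print(z,(inv(ray(s,hs[:1],z))*1000).round(1))
for z in (.18,.2,.22): print(z,(inv(ray(s,hs[1:],z))*1000).round(1))
save(c,"pics/t_jig2.png",(215,175,285,235),11)
save(s,"pics/s_brd.png",(275,155,325,190),14)
E
```

```text
[[  32.6  -27.7]
 [  33.7 -123.7]
 [ -29.7 -125.5]
 [ -30.3  -28.1]] [  1.6 -76.2]
[[  32.3  -28. ]
 [  33.4 -123.2]
 [ -29.5 -125. ]
 [ -30.1  -28.4]] [  1.5 -76.2]
handle [[ 17.8 164.5]] [[ 17.3 112.4]]
0.14 [[ 27.6 131.8]]
0.15 [[ 23.7 148. ]]
0.16 [[ 19.8 164.2]]
0.17 [[ 15.9 180.4]]
0.18 [[15.6 27.4]]
0.2 [[ 7.6 68.8]]
0.22 [[ -0.4 110.1]]
```

View pics/t_jig2.png

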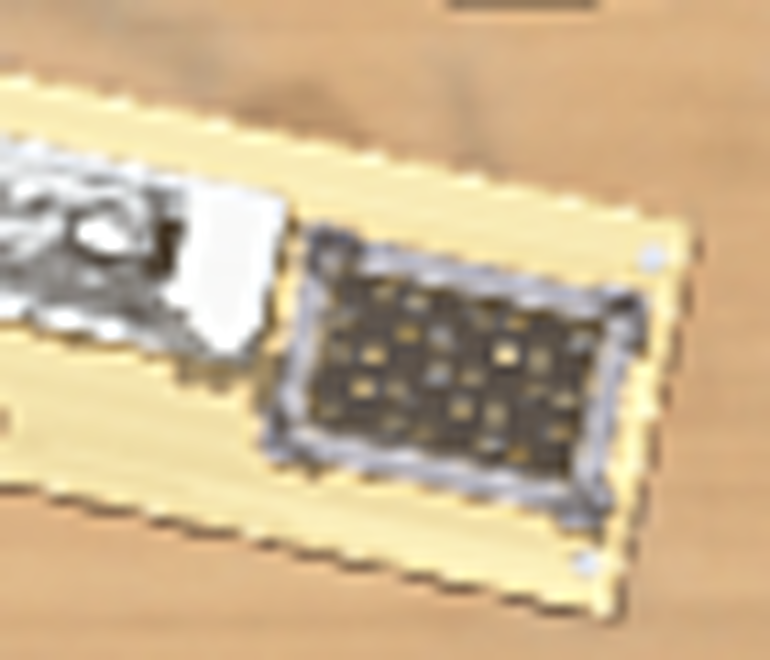

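View pics/s_brd.png

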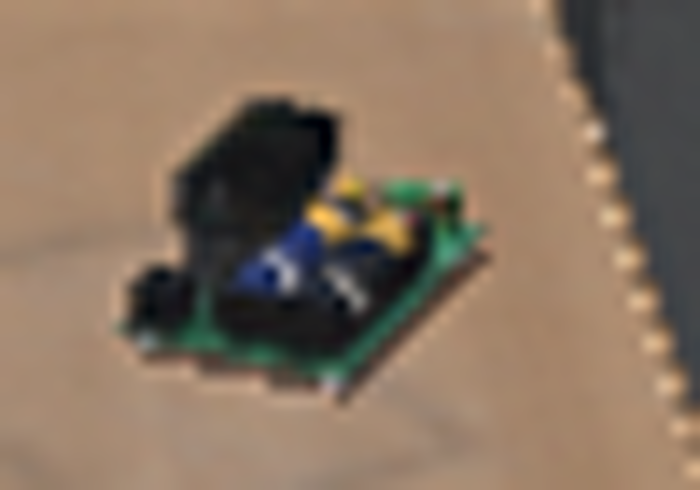

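```bash
python3 - <<'E'
from h import *
c=cam("top"); s=cam("side")
print("hs model",tf(np.array([.4093,-.3127]),-26.93,[.014,-.003]))
hs=(np.array([(300,150),(455,222),(420,285),(280,210),(366,217)])+.5)/10-.5+np.array([310,205])
print(ray(c,hs,.038)[:, :2].round(4))
b=(np.array([(118,328),(340,392),(485,230)])+.5)/14-.5+np.array([275,155]); print("side corners",ray(s,b,.003).round(4))
B=np.array([.4093,-.3127])
print("pred corners",[tf(B,-26.93,p).round(4) for p in ([.027,.042],[-.027,.042],[-.027,-.044])])
# overlay
im=cv2.cvtColor(s["frame"],cv2.COLOR_RGB2BGR);im2=cv2.cvtColor(c["frame"],cv2.COLOR_RGB2BGR)
def boxw(t,th,x0,x1,y0,y1,z): return [list(tf(t,th,p))+[z] for p in((x0,y0),(x1,y0),(x1,y1),(x0,y1))]
J=np.array([.4929,.0369])
N=tf(J,-12.55,[.0015,-.0762]);print("nest",N)
def draw(c,box,k,f):
    im=cv2.cvtColor(c["frame"],cv2.COLOR_RGB2BGR)[box[1]:box[3],box[0]:box[2]];im=cv2.resize(im,None,fx=k,fy=k,interpolation=cv2.INTER_CUBIC)
    for P,col in((boxw(B,-26.93,-.027,.027,-.044,.042,.005),(0,0,255)),(boxw(B,-26.93,.002,.026,-.028,.022,.038),(255,0,255)),(boxw(J,-12.55,-.058,.058,-.135,.135,.018),(0,0,255)),(boxw(N,-12.55,-.022,.022,-.038,.038,.03),(0,255,0)),(boxw(N,-12.55,-.0285,.0285,-.0455,.0435,.036),(255,0,255))):
        p=((proj(c,P)-np.array(box[:2])+.5)*k-.5).round().astype(int)
        cv2.polylines(im,[p],True,col,1)
    cv2.imwrite(f,im)
draw(c,(185,170,365,250),4.4,"pics/ov_t.png")
draw(s,(230,155,320,275),5,"pics/ov_s.png")
E
```

```text
hs model [ 0.42042314 -0.3217153 ]
[[ 0.4428 -0.2983]
 [ 0.42   -0.347 ]
 [ 0.4004 -0.3357]
 [ 0.4241 -0.2918]
 [ 0.4217 -0.3189]]
side corners [[ 0.4567 -0.2908  0.003 ]
 [ 0.4073 -0.2565  0.003 ]
 [ 0.3633 -0.3455  0.003 ]]
pred corners [array([ 0.4524, -0.2875]), array([ 0.4042, -0.263 ]), array([ 0.3653, -0.3397])]
nest [ 0.47780655 -0.03780527]
```

View pics/ov_t.png

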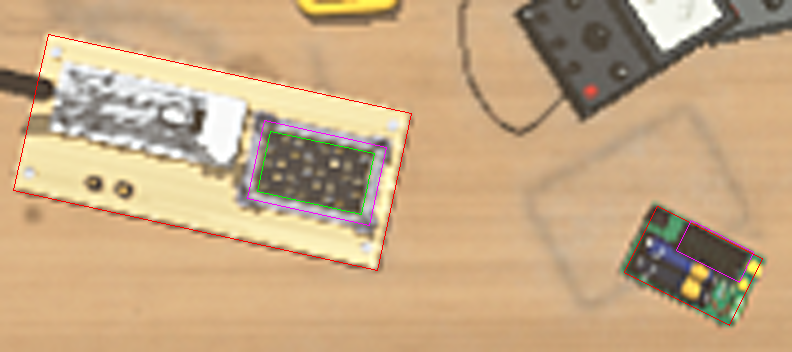

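View pics/ov_s.png

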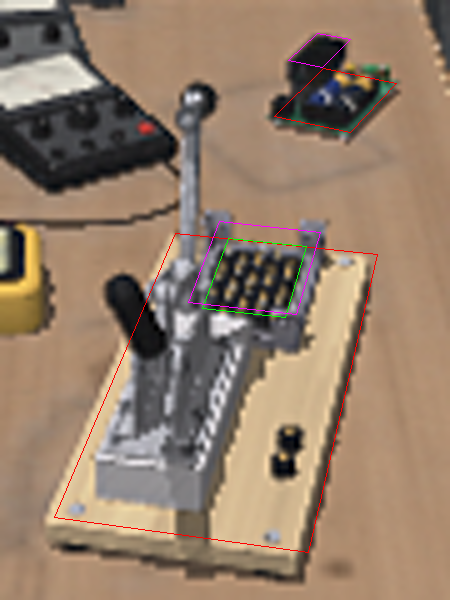

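>>> {"name": "step_arm", "arguments": {"rows": [-1,0.683,-0.303,0,0,-1,0.683,-0.303,0,0,-1,0.683,-0.303,0,0,-1,0.683,-0.303,0,0,-1,0.683,-0.303,0,0,-1,0.683,-0.303,0,0,-1,0.683,-0.303,0,0,-1,0.683,-0.303,0,0,-1,0.683,-0.303,0,0,-1,0.683,-0.303,0,0]}}

```text
time_s: 1.23
ee_pos: [0.4215, -0.3207, 0.2315]
tool_rot: [180.0, -0.0, 21.5]
force: [0.9, -0.3, -0.0]
opening: 0.0853
```

>>> {"name": "step_arm", "arguments": {"rows": [-1,0,0,0.2,-0.0807,-1,0,0,0.4,-0.0807,-1,0,0,0.4,-0.0807,-1,0,0,0.4,-0.0807,-1,0,0,0.4,-0.0807,-1,0,0,0.4,-0.0807,-1,0,0,0,0,-1,0,0,0,0]}}

```text
time_s: 1.9
ee_pos: [0.4202, -0.3214, 0.1427]
tool_rot: [-179.9, -0.0, 63.0]
force: [0.9, 0.1, -0.8]
opening: 0.0849
```

```bash
python3 - <<'E'
from h import *
s=cam("side");save(s,"pics/s1.png",(250,90,340,200),6)
c=cam("top");save(c,"pics/t1.png",(290,190,390,265),7)
for n,k in(("s",s),("t",c)): print(n,proj(k,[[.4202,-.3214,.1427]]),proj(k,[[.4202,-.3214,.0]]))
E
```

```text
s [[294.88327663 134.71212445]] [[293.18319267 174.79637272]]
t [[355.71205152 228.12323402]] [[344.13067045 226.28794191]]
```

View pics/s1.png

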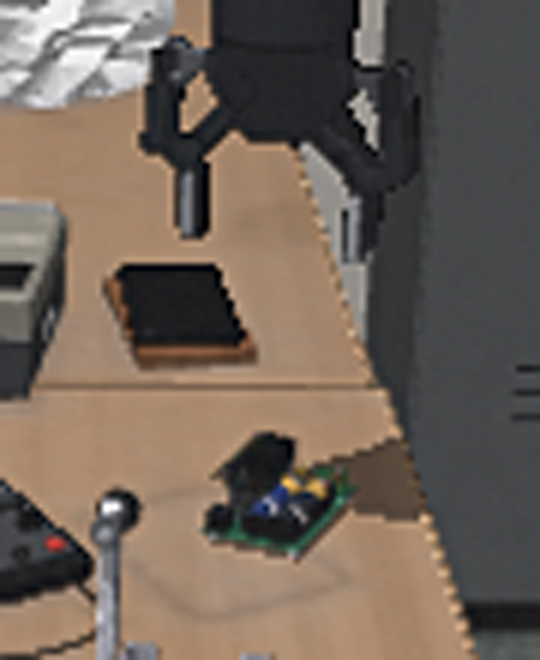

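View pics/t1.png

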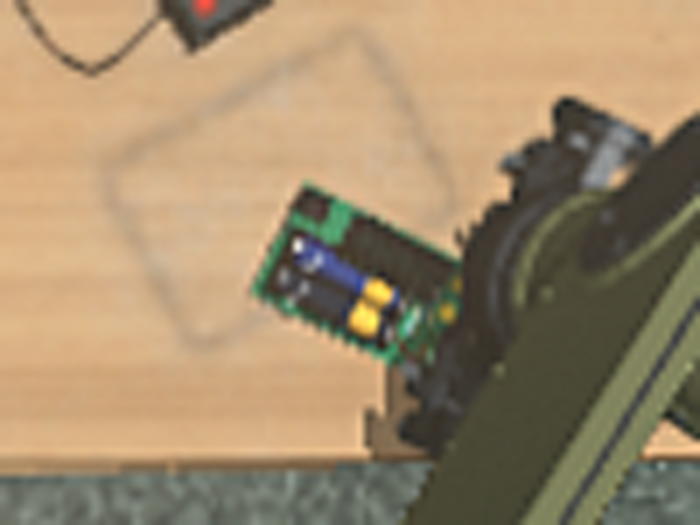

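>>> {"name": "step_arm", "arguments": {"rows": [-1,0,0,0.5,0,-1,0,0,0.6,0,-1,0,0,0.6,0,-1,0,0,0.5,0,-1,0,0,0.4,0,-1,0,0,0.29,0,-1,0,0,0,0,-1,0,0,0,0]}}

```text
time_s: 2.67
ee_pos: [0.4211, -0.3223, 0.0282]
tool_rot: [180.0, 0.0, 63.1]
force: [-0.2, 0.5, 1.2]
opening: 0.0853
```

>>> {"name": "step_arm", "arguments": {"rows": [0.2,0,0,0.04,0,0.2,0,0,0,0,0.2,0,0,0,0,0.2,0,0,0,0,0.2,0,0,0,0,0.2,0,0,0,0], "force": 30}}

```text
time_s: 3.17
ee_pos: [0.4208, -0.322, 0.0265]
tool_rot: [180.0, 0.0, 63.1]
force: [0.5, 0.7, 0.4]
opening: 0.0344
```

```bash
python3 - <<'E'
from h import *
s=cam("side");save(s,"pics/s2.png",(265,110,325,190),8)
E
```

```text
(no output)
```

View pics/s2.png

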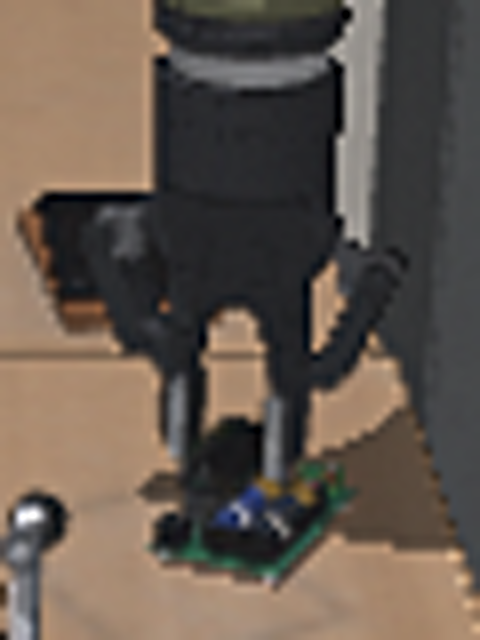

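Fingers straddle the black heatsink (col ~294, row ~165), clear of the battery holder. Close.

>>> {"name": "step_arm", "arguments": {"rows": [1,0,0,0,0,1,0,0,0,0,1,0,0,0,0,1,0,0,0,0,1,0,0,0,0,1,0,0,0,0], "force": 40}}

```text
time_s: 3.72
ee_pos: [0.421, -0.3222, 0.0265]
tool_rot: [179.9, 0.0, 63.1]
force: [1.1, -0.9, 5.1]
opening: 0.0227
```

>>> {"name": "step_arm", "arguments": {"rows": [1,0,0,-0.2,0,1,0,0,-0.4,0,1,0,0,-0.7,0,1,0,0,-0.7,0,1,0,0,-0.6,0,1,0,0,-0.3,0,1,0,0,0,0]}}

```text
time_s: 4.3
ee_pos: [0.4219, -0.3231, 0.1451]
tool_rot: [179.7, 0.1, 63.2]
force: [1.3, -0.8, -1.7]
opening: 0.0228
```

>>> {"name": "step_arm", "arguments": {"rows": [1,0.3,-0.07,0,0,1,0.6,-0.14,0,0,1,0.8,-0.18,0,0,1,0.8,-0.18,0,0,1,0.8,-0.18,0,0,1,0.8,-0.18,0,0,1,0.8,-0.18,0,0,1,0.8,-0.18,0,0,1,0.8,-0.18,0,0,1,0.51,-0.14,0,0]}}

```text
time_s: 5.13
ee_pos: [0.4883, -0.0388, 0.1402]
tool_rot: [-179.7, -0.0, 63.2]
force: [0.6, 1.3, -1.2]
opening: 0.0227
```

>>> {"name": "step_arm", "arguments": {"rows": [1,0,0,0,-0.06,1,0,0,0,-0.06,1,0,0,0,-0.0465,1,0,0,0,0,1,0,0,0,0,1,0,0,0,0]}}

```text
time_s: 5.63
ee_pos: [0.4888, -0.0422, 0.1411]
tool_rot: [-179.9, -0.0, 77.4]
force: [-0.2, -0.4, -0.9]
opening: 0.0229
```

```bash
python3 - <<'E'
from h import *
s=cam("side");save(s,"pics/s3.png",(225,70,345,270),3)
c=cam("top");save(c,"pics/t3.png",(185,150,305,240),6.5)
print(sensors.get_state())
E
```

```text
{'time_s': 5.7333, 'qpos': array([-9.89926195e+00,  1.62502723e+01,  1.03229118e+02,  3.98783662e-03,
        6.05905171e+01,  2.72160880e+00]), 'dq': array([-0.2166556 , -0.17571857, -0.33494891, -0.02791136,  0.09480765,
       -0.40462155]), 'joint_torque': array([ 1.07915460e-01, -4.02266908e+01, -2.09408927e+01,  2.01456668e-02,
        4.19316406e-02,  1.47530367e-02]), 'ee_pos': array([ 0.48935754, -0.04253943,  0.14159625]), 'tool_rot': array([-1.79930006e+02, -1.48179257e-04,  7.73771688e+01]), 'force': array([ 0.56749536,  1.16948795, -1.93454452]), 'moment': array([ 0.0149784 , -0.00140153,  0.04177334]), 'opening': 0.022907086817413717}
```

View pics/s3.png

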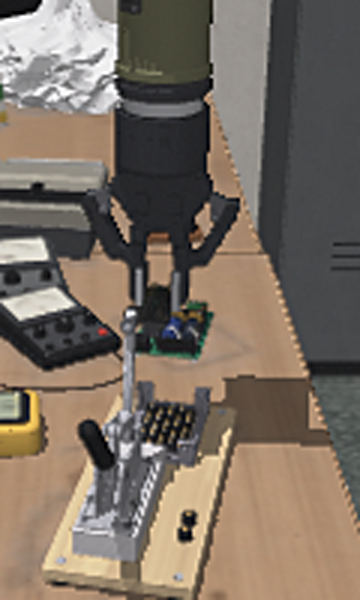

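View pics/t3.png

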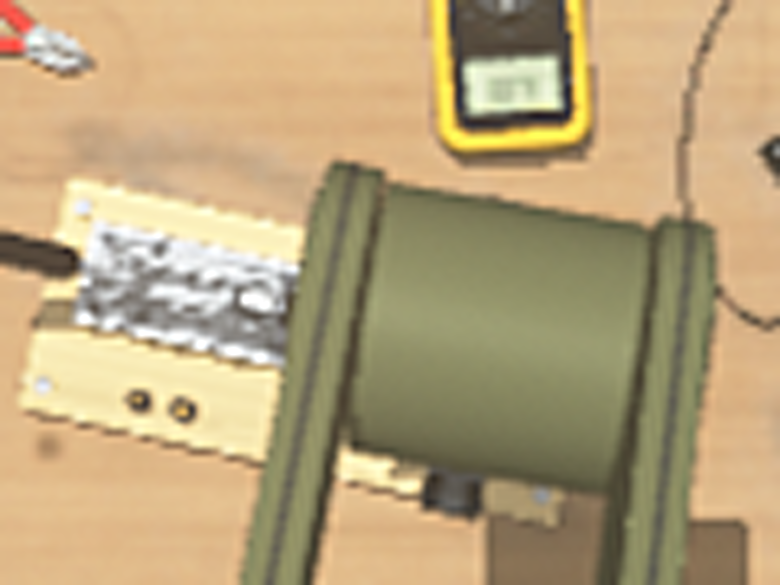

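```bash
cat >> h.py <<'E'
def ovl(c,box,k,f,polys):
    im=cv2.cvtColor(c["frame"],cv2.COLOR_RGB2BGR)[box[1]:box[3],box[0]:box[2]];im=cv2.resize(im,None,fx=k,fy=k,interpolation=cv2.INTER_CUBIC)
    for P,col in polys:
        p=((proj(c,P)-np.array(box[:2])+.5)*k-.5).round().astype(int); cv2.polylines(im,[p],True,col,1)
    cv2.imwrite(f,im)
def rect(t,th,x0,x1,y0,y1,z): return [list(tf(np.array(t),th,p))+[z] for p in((x0,y0),(x1,y0),(x1,y1),(x0,y1))]
def board_from_tcp(st,gz=.0265):
    p=st["ee_pos"];th=st["tool_rot"][2]-90
    t=p[:2]-(tf(np.zeros(2),th,[.014,-.003])); z=p[2]-gz
    return [(rect(t,th,-.027,.027,-.044,.042,z),(0,0,255)),(rect(t,th,.002,.026,-.028,.022,z+.038),(255,0,255))]
E
python3 - <<'E'
from h import *
s=cam("side");ovl(s,(255,130,315,230),6,"pics/s4.png",board_from_tcp(sensors.get_state()))
E
```

```text
(no output)
```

View pics/s4.png

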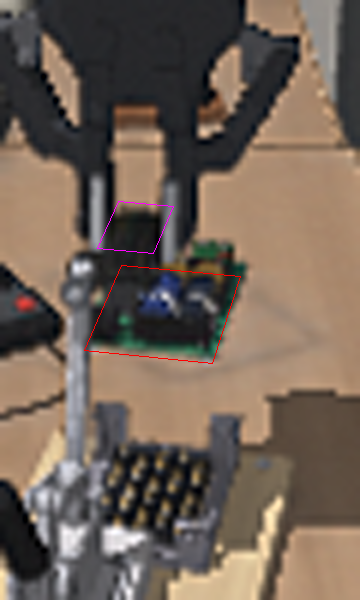

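>>> {"name": "step_arm", "arguments": {"rows": [1,-0.024,0.042,0.2,0,1,0,0,0.35,0,1,0,0,0.35,0,1,0,0,0.35,0,1,0,0,0.33,0,1,0,0,0,0,1,0,0,0,0,1,0,0,0,0]}}

```text
time_s: 6.45
ee_pos: [0.4917, -0.0441, 0.0791]
tool_rot: [180.0, -0.0, 77.4]
force: [0.3, -0.1, -1.8]
opening: 0.0228
```

```bash
python3 - <<'E'
from h import *
s=cam("side");st=sensors.get_state();print(st["ee_pos"],st["tool_rot"],st["force"])
N=[.4778,-.0378]
ovl(s,(255,150,315,240),8,"pics/s5.png",board_from_tcp(st)+[(rect(N,-12.55,-.022,.022,-.038,.038,.03),(0,255,0))])
save(s,"pics/s5r.png",(255,150,315,240),8)
E
```

```text
[ 0.49201595 -0.04417208  0.07946689] [ 1.79923139e+02 -2.25491764e-03  7.74380237e+01] [ 0.79811313 -1.390669   -1.55980513]
```

View pics/s5.png

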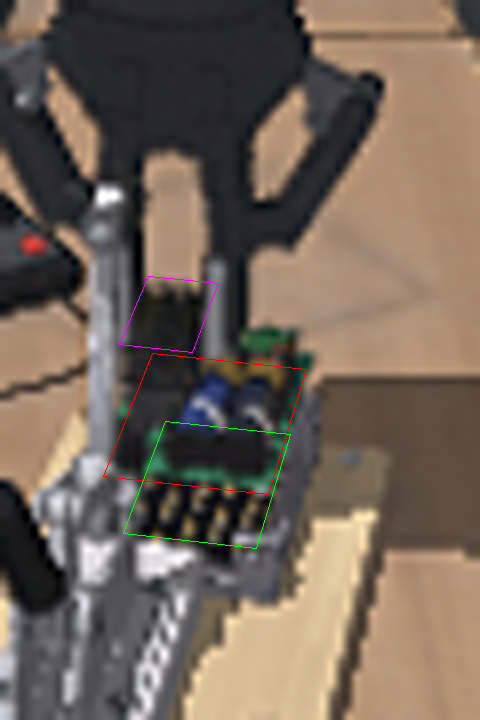

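View pics/s5r.png

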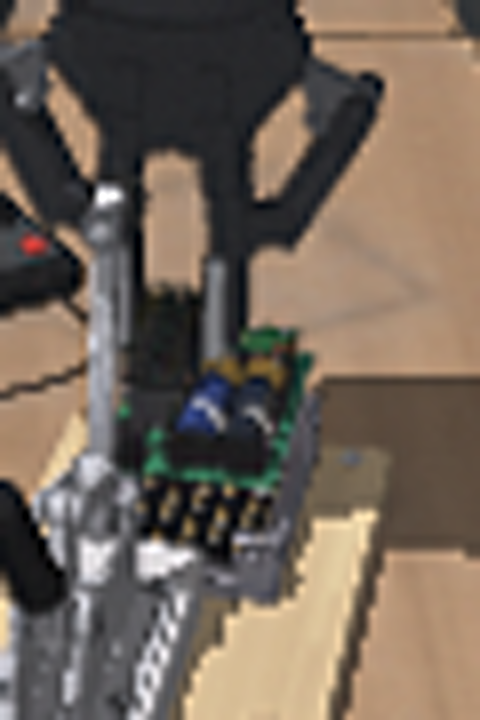

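>>> {"name": "step_arm", "arguments": {"rows": [1,0.005,-0.025,0.1,0,1,0,0,0.07,0,1,0,0,0.05,0,1,0,0,0.03,0,1,0,0,0,0]}}

```text
time_s: 6.92
ee_pos: [0.4902, -0.0435, 0.0687]
tool_rot: [-180.0, 0.0, 77.5]
force: [-0.1, -0.5, -0.9]
opening: 0.0227
```

>>> {"name": "step_arm", "arguments": {"rows": [1,0,0,0.03,0,1,0,0,0.03,0,1,0,0,0.03,0,1,0,0,0,0]}}

```text
time_s: 7.25
ee_pos: [0.4905, -0.0435, 0.0652]
tool_rot: [180.0, 0.0, 77.5]
force: [0.6, 0.3, -0.6]
opening: 0.023
```

>>> {"name": "step_arm", "arguments": {"rows": [1,0,0,0.03,0,1,0,0,0.03,0,1,0,0,0,0]}}

```text
time_s: 7.5
ee_pos: [0.4913, -0.0437, 0.0631]
tool_rot: [179.9, -0.0, 77.5]
force: [1.8, -0.4, 0.5]
opening: 0.0224
```

```bash
python3 - <<'E'
from h import *
s=cam("side");st=sensors.get_state();print(st["ee_pos"],st["force"],st["moment"])
save(s,"pics/s6.png",(255,170,315,240),10)
E
```

```text
[ 0.49127571 -0.04371464  0.06310412] [ 0.7045625  -1.23378086 -1.40630097] [-0.07009675 -0.33890242  0.021681  ]
```

View pics/s6.png

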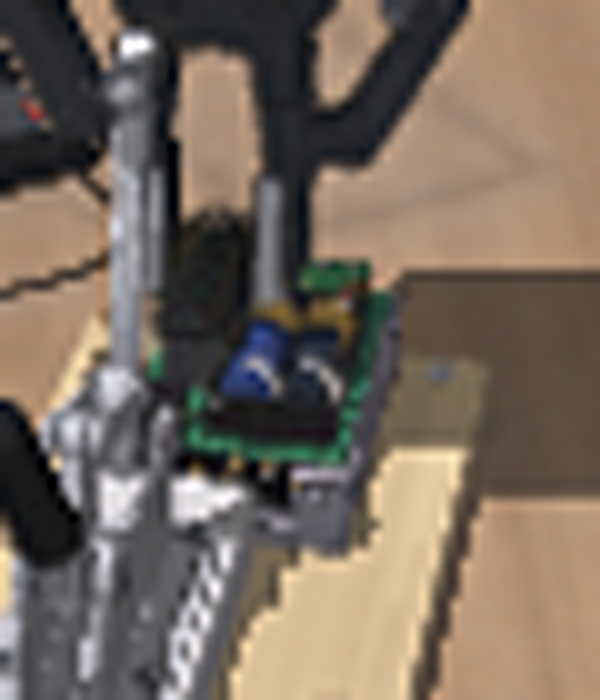

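>>> {"name": "step_arm", "arguments": {"rows": [1,0,0.015,0.03,0,1,0,0,0.03,0,1,0,0,0,0]}}

```text
time_s: 7.8
ee_pos: [0.4921, -0.0436, 0.0608]
tool_rot: [179.9, -0.0, 77.4]
force: [3.0, 0.4, -0.9]
opening: 0.0224
```

```bash
python3 - <<'E'
from h import *
s=cam("side");st=sensors.get_state();print(st["ee_pos"],st["tool_rot"],st["force"],st["moment"])
E
```

```text
[ 0.49214643 -0.04364883  0.06076102] [ 1.79871136e+02 -2.23417729e-02  7.74555170e+01] [ 2.64872355  0.9638133  -0.58903171] [ 0.11740095 -0.51777213  0.03932256]
```

>>> {"name": "step_arm", "arguments": {"rows": [1,0,0.03,0,0,1,0,0,0,0,1,0,0,0,0]}}

```text
time_s: 8.1
ee_pos: [0.4923, -0.0438, 0.0605]
tool_rot: [180.0, -0.0, 77.5]
force: [2.2, 1.9, -0.2]
opening: 0.0226
```

>>> {"name": "step_arm", "arguments": {"rows": [1,0,0,0.03,0,1,0,0,0.02,0,1,0,0,0,0,1,0,0,0,0]}}

```text
time_s: 8.43
ee_pos: [0.4923, -0.0438, 0.0584]
tool_rot: [180.0, -0.0, 77.5]
force: [3.3, 2.6, -0.9]
opening: 0.0229
```

```bash
python3 - <<'E'
from h import *
s=cam("side");st=sensors.get_state();print(st["ee_pos"],st["tool_rot"],st["force"],st["moment"])
save(s,"pics/s7.png",(255,170,315,240),10)
E
```

```text
[ 0.49224584 -0.0438093   0.0584937 ] [ 1.79989502e+02 -1.13836788e-02  7.74517271e+01] [2.69978039 2.24844191 0.40235728] [ 0.29068734 -0.52859688  0.07338272]
```

View pics/s7.png

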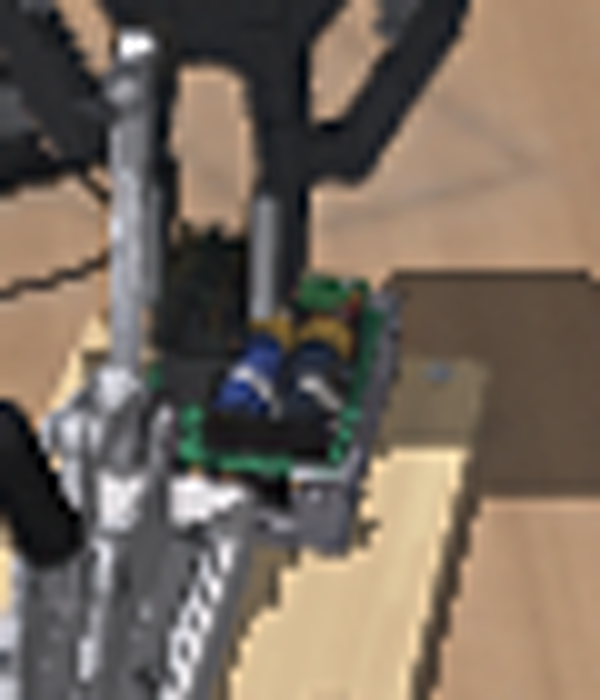

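>>> {"name": "step_arm", "arguments": {"rows": [1,0.018,0.011,0,0,1,0,0,0.02,0,1,0,0,0.02,0,1,0,0,0,0,1,0,0,0,0]}}

```text
time_s: 8.9
ee_pos: [0.4923, -0.0435, 0.0567]
tool_rot: [-180.0, 0.0, 77.5]
force: [0.7, -1.3, -1.8]
opening: 0.0228
```

```bash
python3 - <<'E'
from h import *
for i in range(4):
    s=cam("side");st=sensors.get_state();print(st["ee_pos"],st["tool_rot"],st["force"],st["moment"])
E
```

```text
[ 0.49232058 -0.04350123  0.05669478] [-1.7995750e+02  2.5822122e-02  7.7464589e+01] [ 0.63455557 -1.31877638 -2.01224673] [-0.32267154 -0.31474585  0.10095603]
[ 0.49234747 -0.0434893   0.05672557] [-1.79962312e+02  2.20500708e-02  7.74628115e+01] [ 1.78518595 -1.19216714 -1.55884494] [-0.22491021 -0.27832896  0.09727247]
[ 0.49236424 -0.04343888  0.05673815] [-1.79963091e+02  1.75823464e-02  7.74588008e+01] [ 1.57516508 -0.38983662 -1.57564311] [-0.21233625 -0.27218752  0.12811672]
[ 0.49238129 -0.0433655   0.05676331] [-1.79962893e+02  1.06321929e-02  7.74560247e+01] [ 1.39348451 -0.85388279 -2.13133024] [-0.18115686 -0.23685821  0.09764493]
```

>>> {"name": "step_arm", "arguments": {"rows": [1,0,0.01,0.015,0,1,0,0,0.015,0,1,0,0,0,0,1,0,0,0,0]}}

```text
time_s: 9.43
ee_pos: [0.4925, -0.0433, 0.0558]
tool_rot: [-179.9, 0.0, 77.5]
force: [-1.5, -0.9, 2.3]
opening: 0.0228
```

```bash
python3 - <<'E'
from h import *
for i in range(2):
    s=cam("side");st=sensors.get_state();print(st["ee_pos"],st["tool_rot"],st["force"],st["moment"])
E
```

```text
[ 0.4925299  -0.04331645  0.0557908 ] [-1.79947484e+02  6.54375274e-03  7.74562286e+01] [-1.30073558 -0.5147921   2.68465726] [-0.17884941  0.1657014  -0.00235199]
[ 0.49250131 -0.04330892  0.05576044] [-1.79944080e+02  5.18780517e-03  7.74566975e+01] [-2.35877842 -1.9307069   2.7896873 ] [-0.19125641  0.25932035  0.01960269]
```

>>> {"name": "step_arm", "arguments": {"rows": [0.3,0,0,0,0,0.2,0,0,0,0,0.2,0,0,0,0,0.2,0,0,0,0]}}

```text
time_s: 9.87
ee_pos: [0.4932, -0.0433, 0.0556]
tool_rot: [-180.0, -0.0, 77.5]
force: [0.6, 0.4, -0.2]
opening: 0.0343
```

```bash
python3 - <<'E'
from h import *
s=cam("side");st=sensors.get_state();print(st["ee_pos"],st["opening"],st["force"],st["moment"])
save(s,"pics/s8.png",(255,170,315,240),10)
E
```

```text
[ 0.49315197 -0.0433078   0.05560115] 0.033726772536925916 [ 0.48996075 -0.45979395  0.03921617] [-0.04245676 -0.01647933  0.0135335 ]
```

View pics/s8.png

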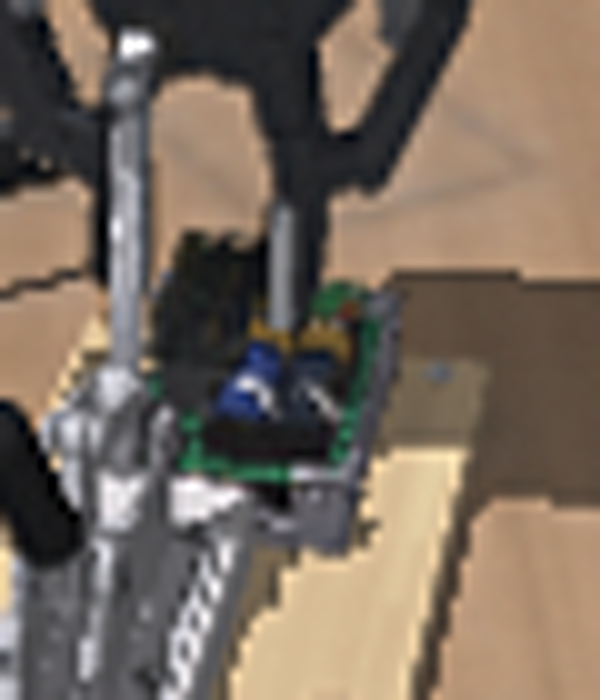

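>>> {"name": "step_arm", "arguments": {"rows": [0.2,0,0,-0.2,0,0.2,0,0,-0.5,0,0.2,0,0,-0.7,0,0.2,0,0,-0.8,0,0.2,0,0,-0.8,0,0.2,0,0,-0.8,0,0.2,0,0,-0.8,0,0.2,0,0,-0.7,0,1,0,0,-0.1,0,1,0,0,0,0]}}

```text
time_s: 10.75
ee_pos: [0.4945, -0.0436, 0.2746]
tool_rot: [179.7, -0.0, 77.5]
force: [-0.2, -0.1, -0.1]
opening: 0.0111
```

>>> {"name": "step_arm", "arguments": {"rows": [1,0.4,0,0,0,1,0.7,0,0,0,1,0.8,0,0,0,1,0.8,0,0,0,1,0.8,0,0,0,1,0.8,0,0,0,1,0.8,0,0,0,1,0.8,0,0,0,1,0.7,0,0,0,1,0.45,0,0,0]}}

```text
time_s: 11.58
ee_pos: [0.5535, 0.2345, 0.2693]
tool_rot: [-179.8, 0.1, 77.6]
force: [-0.6, 0.5, 0.4]
opening: 0.0
```

```bash
python3 - <<'E'
from h import *
s=cam("side");st=sensors.get_state();print(st["ee_pos"],st["tool_rot"],st["force"],st["opening"])
save(s,"pics/s9.png",(200,40,350,290),2.4)
c=cam("top");save(c,"pics/t9.png",(145,150,295,245),5.3)
E
```

```text
[0.55422207 0.23697097 0.26911894] [-1.79804790e+02 -9.66662604e-02  7.76285320e+01] [2.06452304 2.38551844 0.30338046] -0.0001278331207817115
```

View pics/s9.png

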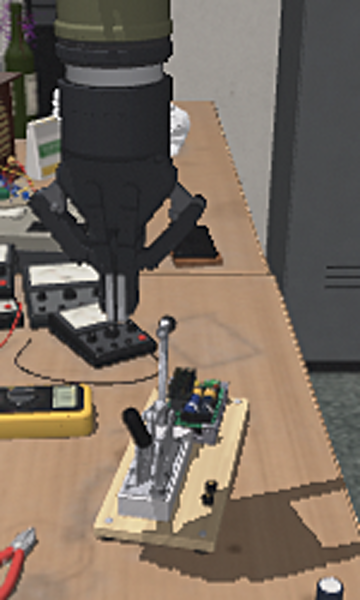

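View pics/t9.png

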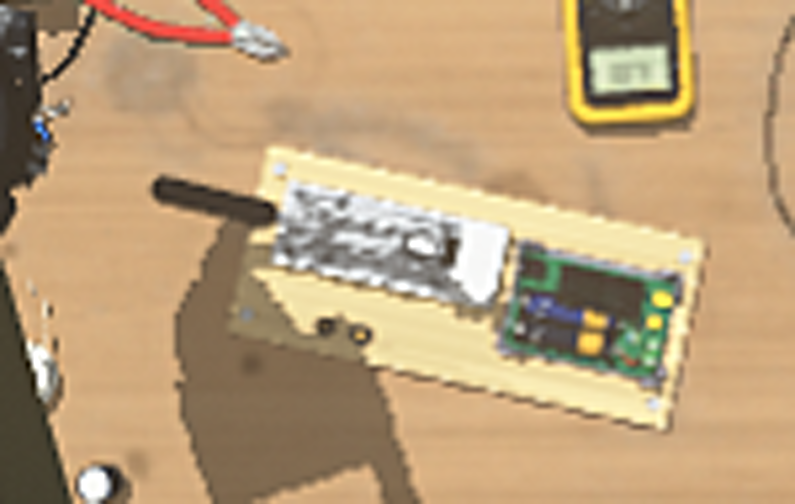

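>>> {"name": "step_arm", "arguments": {"rows": [1,0,0.03,0.3,0,1,0,0,0.5,0,1,0,0,0.6,0,1,0,0,0.6,0,1,0,0,0.6,0,1,0,0,0.4,0,1,0,0,0,0,1,0,0,0,0]}}

```text
time_s: 12.35
ee_pos: [0.5539, 0.2302, 0.15]
tool_rot: [-179.8, 0.2, 77.4]
force: [0.1, 0.2, -0.8]
opening: -0.0001
```

```bash
cat >> h.py <<'E'
def jig(p):
    d=np.asarray(p)[:2]-[.4929,.0369];a=np.radians(-12.55);return np.array([np.cos(a)*d[0]+np.sin(a)*d[1],-np.sin(a)*d[0]+np.cos(a)*d[1],p[2]])*1000
def jf(f): return jig(np.r_[np.array(f[:2])+[.4929,.0369],f[2]])/1000
def rep():
    st=sensors.get_state(); print(jig(st["ee_pos"]).round(1),jf(st["force"]).round(1),st["tool_rot"].round(2),st["time_s"])
E
python3 - <<'E'
from h import *
s=cam("side");rep();c=cam("top");rep()
save(s,"pics/s10.png",(220,120,300,250),4.5)
save(c,"pics/t10.png",(145,150,265,230),6.5)
E
```

```text
[ 18.6 202.8 151.4] [0.7 0.2 0.1] [-1.7993e+02  6.0000e-02  7.7420e+01] 12.4
[ 19.4 203.4 152.4] [0.7 0.2 0. ] [ 1.7996e+02 -1.0000e-02  7.7430e+01] 12.45
```

View pics/s10.png

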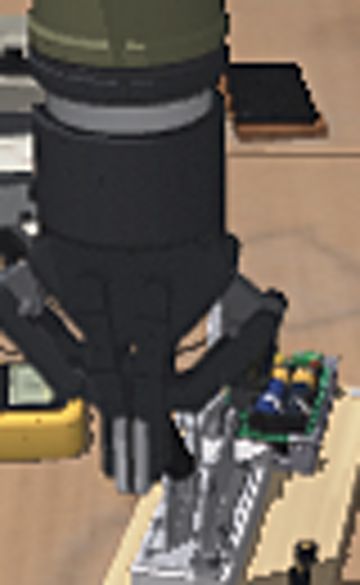

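View pics/t10.png

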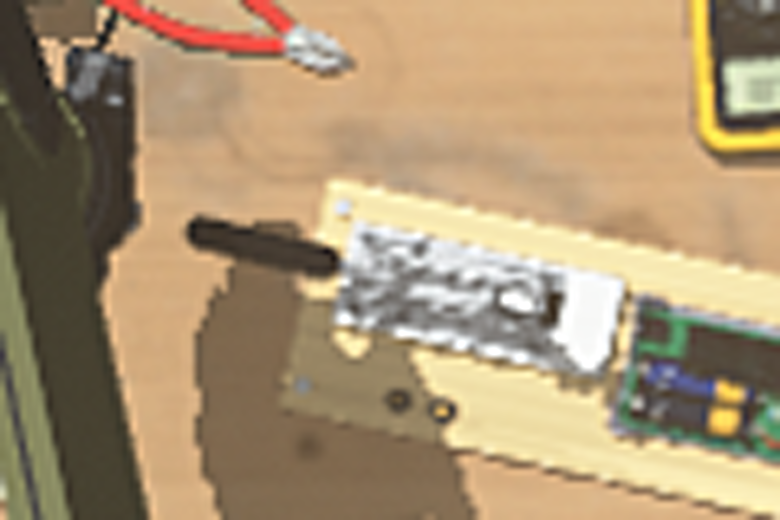

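>>> {"name": "step_arm", "arguments": {"rows": [1,-0.1,-0.02,0.08,0,1,-0.1,0,0,0,1,-0.1,0,0,0,1,-0.05,0,0,0,1,0,0,0,0]}}

```text
time_s: 12.87
ee_pos: [0.5517, 0.2175, 0.149]
tool_rot: [180.0, -0.0, 77.4]
force: [-0.1, 0.0, -0.1]
opening: -0.0001
```

```bash
python3 - <<'E'
from h import *
rep()
E
```

```text
[ 18.1 189.1 149. ] [-0.1 -0.  -0.1] [ 1.7997e+02 -1.0000e-02  7.7420e+01] 12.8667
```

>>> {"name": "step_arm", "arguments": {"rows": [1,-0.04,0,0,0,1,-0.04,0,0,0,1,0,0,0,0]}}

```text
time_s: 13.12
ee_pos: [0.551, 0.2147, 0.1485]
tool_rot: [-180.0, 0.0, 77.5]
force: [0.6, 0.2, 0.1]
opening: -0.0
```

>>> {"name": "step_arm", "arguments": {"rows": [1,-0.04,0,0,0,1,-0.03,0,0,0,1,0,0,0,0]}}

```text
time_s: 13.37
ee_pos: [0.5503, 0.2121, 0.1484]
tool_rot: [-180.0, 0.0, 77.5]
force: [-0.1, -1.2, 0.6]
opening: -0.0001
```

```bash
python3 - <<'E'
from h import *
rep()
E
```

```text
[ 17.9 183.5 148.4] [ 0.1 -1.2  0.6] [-1.7999e+02  1.0000e-02  7.7450e+01] 13.3667
```

>>> {"name": "step_arm", "arguments": {"rows": [1,-0.03,0,0,0,1,-0.03,0,0,0,1,0,0,0,0]}}

```text
time_s: 13.62
ee_pos: [0.5499, 0.21, 0.1485]
tool_rot: [180.0, -0.0, 77.4]
force: [-0.1, 1.2, -0.6]
opening: 0.0002
```

```bash
python3 - <<'E'
from h import *
rep();s=cam("side");rep()
save(s,"pics/s11.png",(220,140,300,250),5)
E
```

```text
[ 18.  181.3 148.5] [-0.3  1.1 -0.6] [ 1.800e+02 -2.000e-02  7.745e+01] 13.6167
[ 18.  181.3 148.5] [-0.5  0.1 -0.4] [-1.800e+02 -1.000e-02  7.745e+01] 13.6667
```

View pics/s11.png

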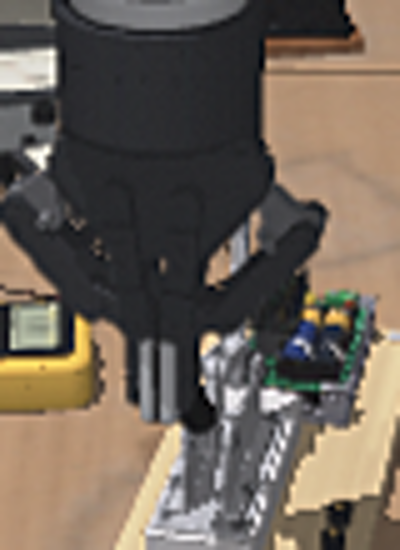

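>>> {"name": "step_arm", "arguments": {"rows": [1,-0.03,0,0,0,1,-0.03,0,0,0,1,0,0,0,0]}}

```text
time_s: 13.92
ee_pos: [0.5499, 0.2077, 0.1489]
tool_rot: [179.9, -0.0, 77.5]
force: [1.3, 1.7, 1.0]
opening: 0.0
```

>>> {"name": "step_arm", "arguments": {"rows": [1,-0.03,0,0,0,1,-0.03,0,0,0,1,0,0,0,0]}}

```text
time_s: 14.17
ee_pos: [0.5487, 0.2047, 0.1485]
tool_rot: [-180.0, 0.0, 77.5]
force: [1.2, -0.7, 0.7]
opening: 0.0001
```

```bash
python3 - <<'E'
from h import *
rep();s=cam("side");rep()
E
```

```text
[ 18.  175.9 148.5] [ 1.4 -0.4  0.7] [-1.7999e+02  5.0000e-02  7.7460e+01] 14.1667
[ 17.8 175.9 148.3] [ 0.7  1.1 -0. ] [-1.7997e+02  6.0000e-02  7.7460e+01] 14.2167
```

>>> {"name": "step_arm", "arguments": {"rows": [1,-0.03,0,0,0,1,-0.03,0,0,0,1,0,0,0,0]}}

```text
time_s: 14.47
ee_pos: [0.5479, 0.2023, 0.1483]
tool_rot: [-180.0, 0.1, 77.5]
force: [0.7, -0.6, 0.1]
opening: -0.0
```

>>> {"name": "step_arm", "arguments": {"rows": [1,-0.03,0,0,0,1,-0.03,0,0,0,1,0,0,0,0]}}

```text
time_s: 14.72
ee_pos: [0.5475, 0.2001, 0.1483]
tool_rot: [-180.0, 0.0, 77.5]
force: [1.1, 0.2, 0.1]
opening: 0.0001
```

```bash
python3 - <<'E'
from h import *
rep();s=cam("side");rep();c=cam("top")
save(s,"pics/s12.png",(220,140,300,250),5)
save(c,"pics/t12.png",(145,150,265,230),6.5)
E
```

```text
[ 17.8 171.1 148.3] [1.  0.4 0.1] [-1.7997e+02  4.0000e-02  7.7450e+01] 14.7167
[ 17.8 171.2 148.3] [0.6 1.5 1. ] [-1.7996e+02  4.0000e-02  7.7450e+01] 14.7667
```

View pics/s12.png

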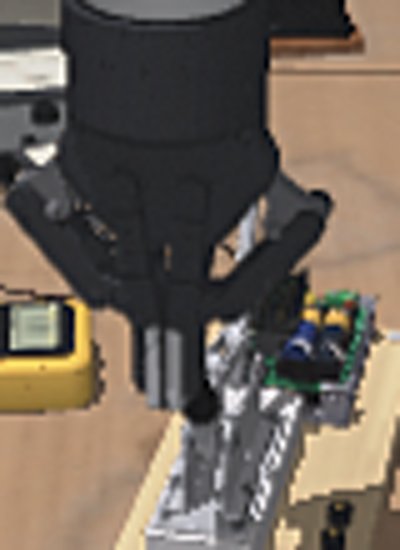

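View pics/t12.png

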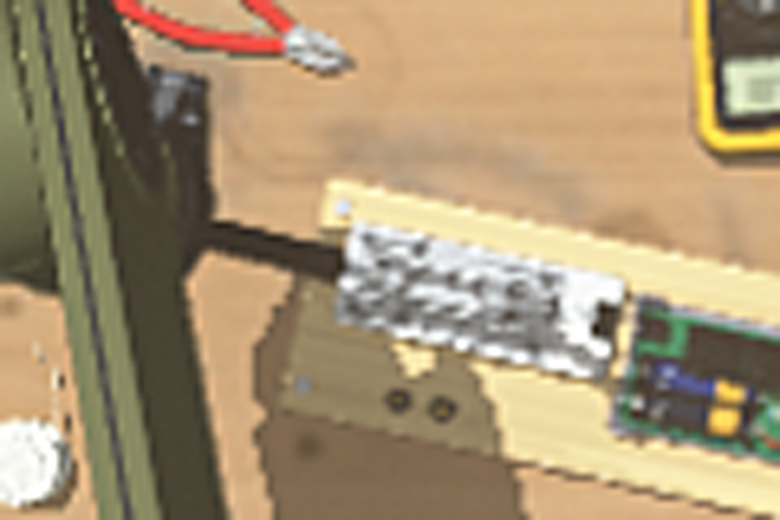

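>>> {"name": "step_arm", "arguments": {"rows": [1,-0.03,0,-0.06,0,1,-0.05,0,-0.06,0,1,-0.05,0,-0.06,0,1,-0.06,0,-0.06,0,1,-0.06,0,-0.06,0,1,-0.06,0,-0.06,0,1,-0.06,0,-0.06,0,1,-0.06,0,-0.05,0,1,0,0,0,0]}}

```text
time_s: 15.57
ee_pos: [0.5442, 0.1833, 0.1679]
tool_rot: [180.0, -0.0, 77.4]
force: [-0.1, -0.3, -0.7]
opening: -0.0
```

```bash
python3 - <<'E'
from h import *
rep();s=cam("side");rep();c=cam("top")
save(s,"pics/s13.png",(220,140,300,250),5)
save(c,"pics/t13.png",(145,150,265,230),6.5)
E
```

```text
[ 18.3 154.1 167.9] [-0.1 -0.4 -0.7] [ 1.7996e+02 -1.0000e-02  7.7430e+01] 15.5667
[ 18.2 154.3 167.7] [ 0.3 -0.5 -0.3] [ 1.7997e+02 -1.0000e-02  7.7430e+01] 15.6167
```

View pics/s13.png

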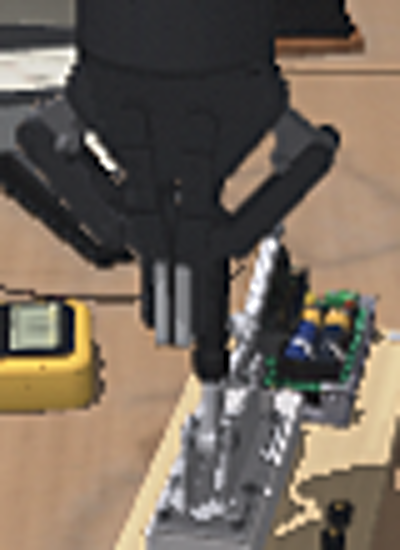

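View pics/t13.png

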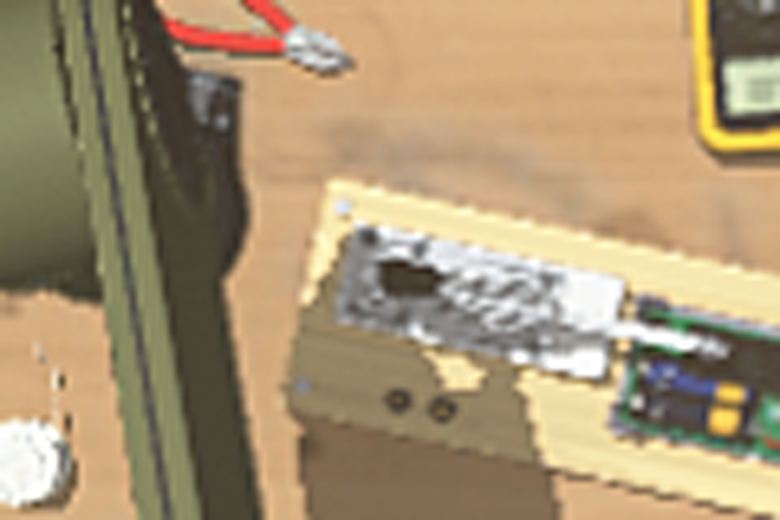

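```bash
python3 - <<'E'
from h import *
c=cam("top")
p=(np.array([(378,275),(410,277),(440,280)])+.5)/6.5-.5+np.array([145,150])
for z in(.15,.185): print([jig(q).round(1) for q in ray(c,p,z)])
rep();save(c,"pics/t14.png",(145,150,265,230),6.5)
E
```

```text
[array([ 14.6,  84.1, 150. ]), array([ 16.8,  70.1, 150. ]), array([ 18.3,  57. , 150. ])]
[array([ 13.8,  79.3, 185. ]), array([ 15.9,  65.8, 185. ]), array([ 17.4,  53. , 185. ])]
[ 18.  154.4 167.3] [-0.3 -0.   0.1] [ 1.800e+02 -1.000e-02  7.744e+01] 15.7167
```

View pics/t14.png

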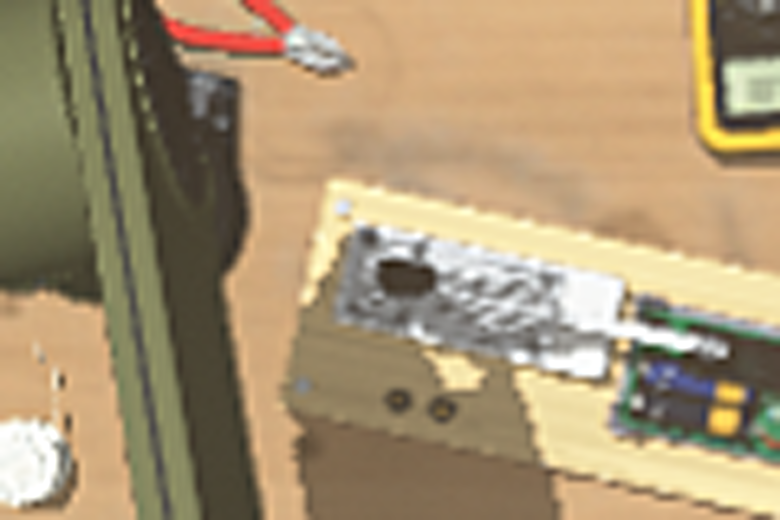

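>>> {"name": "step_arm", "arguments": {"rows": [1,-0.1,0,-0.12,0,1,-0.25,0,0,0,1,-0.3,0,0,0,1,-0.3,0,0,0,1,-0.3,0,0,0,1,-0.2,0,0,0,1,-0.1,0,0,0,1,0,0,0,0,1,0,0,0,0]}}

```text
time_s: 16.47
ee_pos: [0.5307, 0.1229, 0.1722]
tool_rot: [180.0, -0.0, 77.4]
force: [-0.4, 0.3, 0.5]
opening: -0.0002
```

```bash
python3 - <<'E'
from h import *
rep();s=cam("side");rep()
save(s,"pics/s15.png",(220,140,310,250),5)
E
```

```text
[ 18.2  92.2 172.2] [-0.4  0.2  0.5] [ 1.7999e+02 -3.0000e-02  7.7400e+01] 16.4667
[ 18.3  92.6 172.2] [ 0.4  0.4 -0.1] [ 1.7998e+02 -3.0000e-02  7.7430e+01] 16.5167
```

View pics/s15.png

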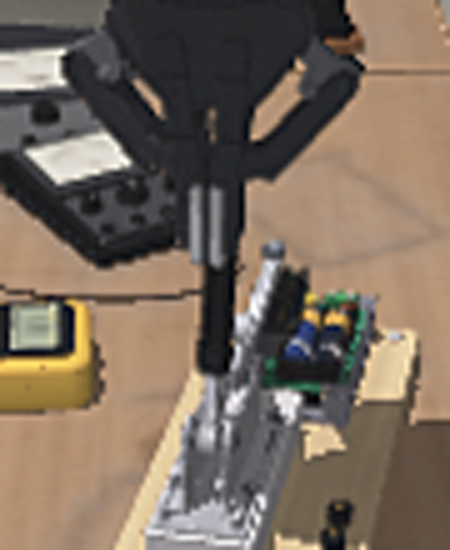

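>>> {"name": "step_arm", "arguments": {"rows": [1,-0.05,0,0,0,1,-0.05,0,0,0,1,-0.05,0,0,0,1,0,0,0,0]}}

```text
time_s: 16.85
ee_pos: [0.5292, 0.1173, 0.172]
tool_rot: [-180.0, 0.0, 77.5]
force: [0.1, 0.3, 0.4]
opening: -0.0003
```

```bash
python3 - <<'E'
from h import *
rep()
E
```

```text
[ 17.9  86.4 172. ] [0.  0.3 0.4] [-1.7999e+02  2.0000e-02  7.7470e+01] 16.85
```

>>> {"name": "step_arm", "arguments": {"rows": [1,-0.05,0,0,0,1,-0.05,0,0,0,1,-0.05,0,0,0,1,0,0,0,0]}}

```text
time_s: 17.18
ee_pos: [0.528, 0.1116, 0.1721]
tool_rot: [-180.0, -0.0, 77.4]
force: [0.5, 0.9, -0.1]
opening: 0.0004
```

```bash
python3 - <<'E'
from h import *
rep();c=cam("top");s=cam("side");rep()
save(s,"pics/s16.png",(220,140,310,250),5)
save(c,"pics/t16.png",(145,150,265,230),6.5)
E
```

```text
[ 18.   80.5 172.1] [ 0.3  1.  -0.1] [-1.800e+02 -3.000e-02  7.744e+01] 17.1833
[ 18.   80.5 172.1] [ 0.1  0.8 -0.8] [-1.800e+02 -2.000e-02  7.744e+01] 17.2833
```

View pics/s16.png

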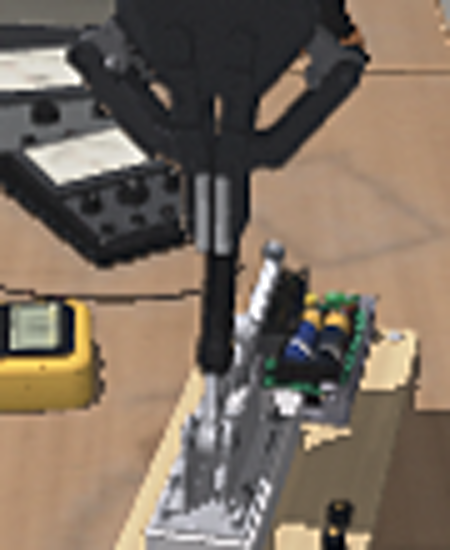

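View pics/t16.png

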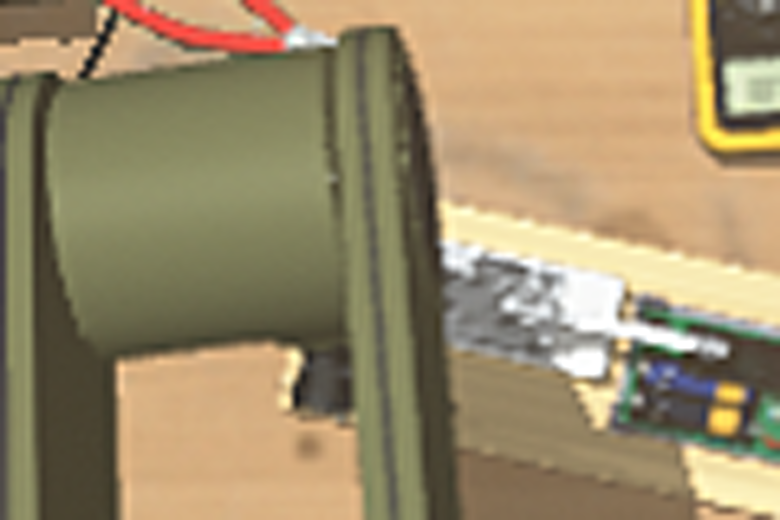

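>>> {"name": "step_arm", "arguments": {"rows": [1,-0.04,0,0.008,0,1,-0.04,0,0.01,0,1,-0.04,0,0.012,0,1,0,0,0,0]}}

```text
time_s: 17.62
ee_pos: [0.527, 0.107, 0.1709]
tool_rot: [180.0, -0.0, 77.4]
force: [-0.2, 2.9, -1.0]
opening: -0.0
```

```bash
python3 - <<'E'
from h import *
rep()
E
```

```text
[ 18.1  75.8 170.9] [-0.8  2.8 -1. ] [ 1.800e+02 -3.000e-02  7.745e+01] 17.6167
```

>>> {"name": "step_arm", "arguments": {"rows": [1,-0.04,0,0.012,0,1,-0.04,0,0.014,0,1,-0.04,0,0.016,0,1,0,0,0,0]}}

```text
time_s: 17.95
ee_pos: [0.5259, 0.1018, 0.1692]
tool_rot: [180.0, 0.0, 77.5]
force: [0.8, 2.9, -0.7]
opening: 0.0001
```

```bash
python3 - <<'E'
from h import *
rep();s=cam("side");rep()
save(s,"pics/s17.png",(220,140,310,250),5)
E
```

```text
[ 18.1  70.5 169.2] [ 0.2  3.  -0.7] [1.7999e+02 2.0000e-02 7.7450e+01] 17.95
[ 18.1  70.5 169.2] [-0.7  2.3 -0.2] [1.800e+02 2.000e-02 7.744e+01] 18.0
```

View pics/s17.png

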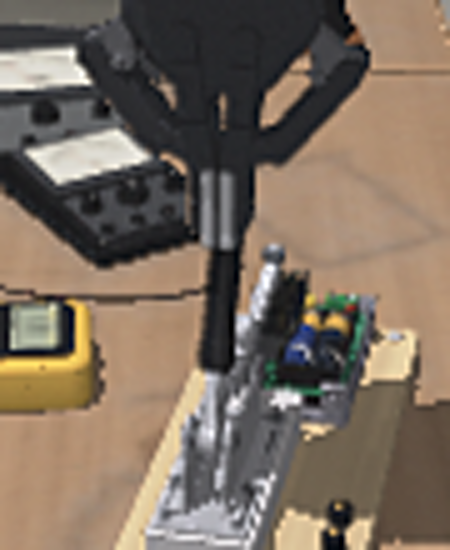

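>>> {"name": "step_arm", "arguments": {"rows": [1,-0.035,0,0.018,0,1,-0.035,0,0.018,0,1,-0.035,0,0.018,0,1,0,0,0,0]}}

```text
time_s: 18.33
ee_pos: [0.5248, 0.0973, 0.167]
tool_rot: [-180.0, 0.1, 77.5]
force: [1.4, 1.0, 0.6]
opening: -0.0
```

```bash
python3 - <<'E'
from h import *
rep()
E
```

```text
[ 18.   65.9 167. ] [1.1 1.3 0.6] [-1.800e+02  7.000e-02  7.745e+01] 18.3333
```

>>> {"name": "step_arm", "arguments": {"rows": [1,-0.03,0,0.016,0,1,-0.03,0,0.016,0,1,0,0,0,0]}}

```text
time_s: 18.58
ee_pos: [0.5241, 0.0951, 0.1654]
tool_rot: [-180.0, 0.1, 77.5]
force: [0.6, -0.4, -0.1]
opening: -0.0
```

```bash
python3 - <<'E'
from h import *
rep();s=cam("side");rep()
save(s,"pics/s18.png",(220,140,310,250),5)
E
```

```text
[ 17.8  63.6 165.4] [ 0.7 -0.3 -0.1] [-1.7996e+02  6.0000e-02  7.7450e+01] 18.5833
[ 17.7  63.8 165.5] [ 0.   0.2 -0.4] [-1.7996e+02  4.0000e-02  7.7450e+01] 18.6333
```

View pics/s18.png

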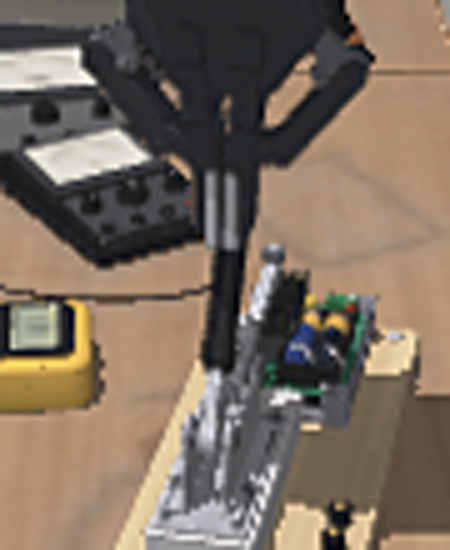

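>>> {"name": "step_arm", "arguments": {"rows": [1,0.1,0,0,0,1,0.2,0,-0.2,0,1,0.3,0,-0.5,0,1,0.5,0,-0.5,0,1,0.7,0,-0.5,0,1,0.8,0,-0.3,0,1,0.8,0,0,0,1,0.7,0,0,0,1,0.4,0,0,0,1,0,0,0,0]}}

```text
time_s: 19.47
ee_pos: [0.5641, 0.2753, 0.2459]
tool_rot: [180.0, -0.1, 77.7]
force: [0.4, 0.7, 0.4]
opening: -0.0005
```

```bash
python3 - <<'E'
from h import *
rep();c=cam("top");s=cam("side");rep()
save(s,"pics/s19.png",(220,140,310,250),5)
save(c,"pics/t19.png",(165,150,285,230),6.5)
E
```

```text
[ 17.7 248.2 245.9] [0.2 0.7 0.4] [ 1.7997e+02 -1.1000e-01  7.7660e+01] 19.4667
[ 17.5 244.4 245.4] [ 0.4 -0.2 -0.8] [-1.7996e+02  9.0000e-02  7.7550e+01] 19.5667
```

View pics/s19.png

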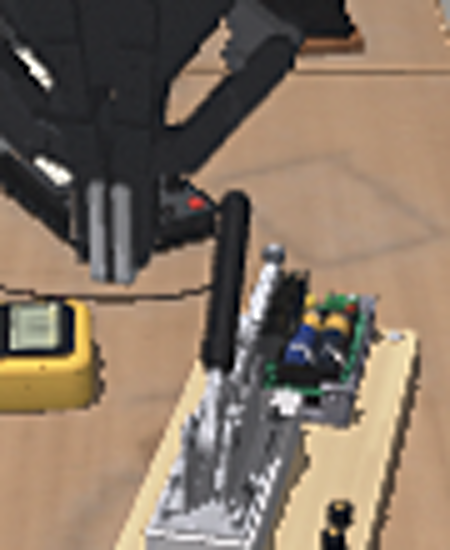

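View pics/t19.png

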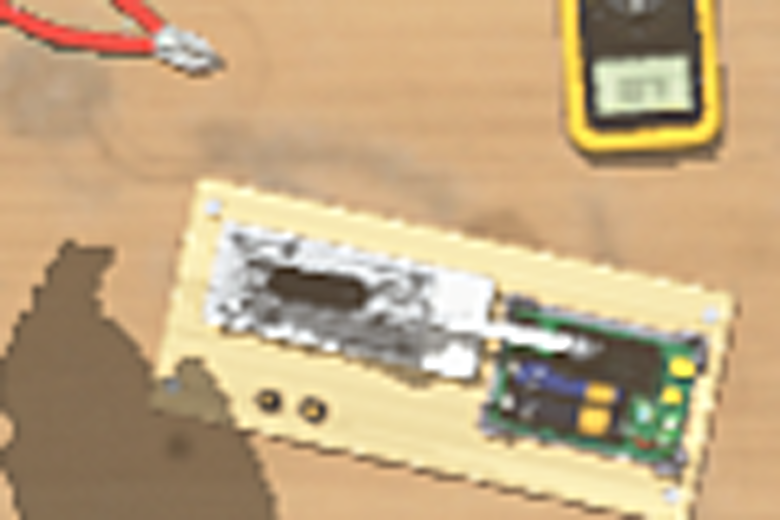

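```bash
python3 - <<'E'
from h import *
from scipy.optimize import minimize
c=cam("top");s=cam("side")
p=(np.array([(374,294),(265,280)])+.5)/6.5-.5+np.array([165,150])
for z in(.165,.12,.17): print(z,[jig(q).round(1) for q in ray(c,p,z)])
J=np.array([.4929,.0369])
def w(y,z,x=.0175): return np.r_[tf(J,-12.55,[x,y]),z]
for y0 in(.090,.094,.098):
  for phi in(-.32,-.45,-.52,-.555):
    e=w(y0+.106*np.sin(phi),.08+.106*np.cos(phi)); tip=w(y0+.1135*np.sin(phi),.08+.1135*np.cos(phi))
    print(y0,phi,"side crop",((proj(s,[tip])[0]-[220,140]+.5)*5).round(),"top crop",((proj(c,[tip])[0]-[165,150]+.5)*6.5).round())
rep()
E
```

```text
0.165 [array([ 17.9,  26.9, 165. ]), array([ 13.7,  74.3, 165. ])]
0.12 [array([ 19.1,  30.7, 120. ]), array([ 14.7,  80.2, 120. ])]
0.17 [array([ 17.8,  26.4, 170. ]), array([ 13.6,  73.7, 170. ])]
0.09 -0.32 side crop [230. 188.] top crop [307. 279.]
0.09 -0.45 side crop [236. 186.] top crop [340. 287.]
0.09 -0.52 side crop [239. 187.] top crop [356. 291.]
0.09 -0.555 side crop [240. 188.] top crop [365. 293.]
0.094 -0.32 side crop [228. 192.] top crop [298. 277.]
0.094 -0.45 side crop [234. 190.] top crop [330. 285.]
0.094 -0.52 side crop [237. 191.] top crop [347. 289.]
0.094 -0.555 side crop [238. 191.] top crop [356. 291.]
0.098 -0.32 side crop [226. 195.] top crop [289. 275.]
0.098 -0.45 side crop [232. 194.] top crop [321. 283.]
0.098 -0.52 side crop [235. 194.] top crop [338. 287.]
0.098 -0.555 side crop [237. 195.] top crop [346. 289.]
[ 17.7 243.1 245.5] [-0.4 -0.2  0.1] [-1.7995e+02  8.0000e-02  7.7430e+01] 19.6667
```

>>> {"name": "step_arm", "arguments": {"rows": [1,0,0,-0.2,0,1,0,0,-0.2,0,1,0,0,-0.2,0,1,0,0,0,0,1,0,0,0,0,1,0,0,0,0,1,0,0,0,0,1,0,0,0,0]}}

```text
time_s: 20.33
ee_pos: [0.5633, 0.2713, 0.2694]
tool_rot: [-180.0, 0.0, 77.5]
force: [-0.1, 0.9, -0.5]
opening: -0.0003
```

```bash
python3 - <<'E'
from h import *
c=cam("top");rep()
save(c,"pics/t20.png",(165,150,285,230),6.5)
a=cv2.imread("pics/t19.png").astype(int);b=cv2.imread("pics/t20.png").astype(int)
d=np.abs(a-b).max(2); print("diff nest/clamp region",d[200:500,200:740].max(), d[200:350,250:740].mean())
E
```

```text
[ 17.8 244.1 269.3] [0.1 0.2 0.4] [-1.7995e+02  3.0000e-02  7.7460e+01] 20.3833
diff nest/clamp region 113 2.157387755102041
```

View pics/t20.png

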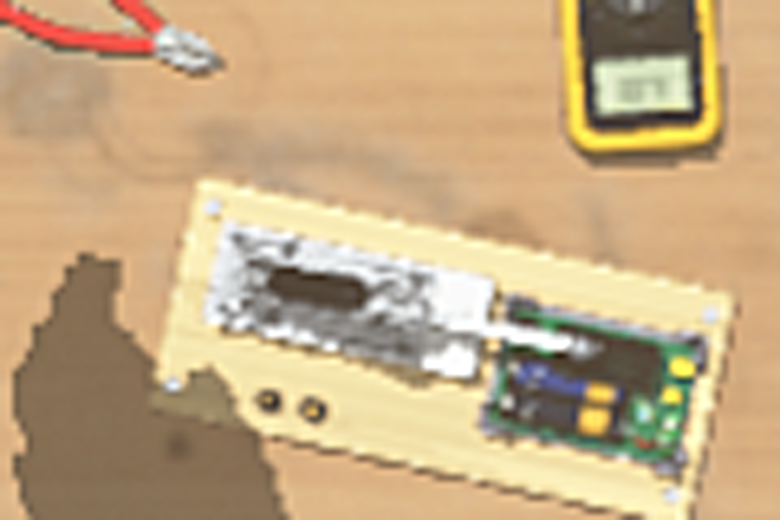

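```bash
python3 -c "
from plant import workorder
print(workorder.close_job())"
```

```text
the job is handed in; nothing more can be done
None
```

The supply board is in the nest with its heatsink on the far side, and the clamp is closed on it. I handed the job in at about 20.4 s, and no verdict came back.

**What I did:** I gripped the board by its heatsink and lowered it into the nest. It brushed the guides at about 3 N, so I nudged it about 2 mm in all, mostly away from the robot. I let go once the pins pushed back, about 4.5 N more than while it hung free. Then I pushed the handle over with the closed fingertips and drew the hand clear. Every force I read while pushing the handle was 3 N or less.

**Last checks:**
- **Board:** the final top view shows it square inside the guides with the clamp's foot on the heatsink.
- **Clamp:** the push fell from about 3 N to nothing, and the handle ended further over than where it had paused before dead centre. It looked the same 0.9 s later with the hand away. In the pictures it matches the stop angle, but they cannot reliably tell the stop from dead centre. I rely on the force drop and on it staying put, and I did not press it again to feel the stop.
- **Meter, capacitor and side cutters:** I did not touch them.

**What disagreed:**
- **Nest position:** by touch it was about 2 mm further from the robot than the top camera gave.
- **Handle pivot:** the two cameras put it a few millimetres apart along the jig.
- **Handle swing:** after the first light push it ran ahead of the finger by itself, up to where the foot met the board.

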